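Reset an empty ratchet syringe dispenser

TASK

Get the empty syringe dispenser (the orange one, with nothing in its trough) ready for a new syringe: flip its ratchet pawl over to the released side (its ball leaning towards the trough), then slide its orange carriage all the way back to the rubber end stop, away from the trough. Leave the pawl released, and do not move the carriage of the blue dispenser, which still has a syringe in it.

Things in the scene. Friction and masses are not known exactly. Their poses are not given: they have to be found in the camera images.
- orange_tab (a point): Top centre (96 mm above table) of the orange tab on the empty dispenser's carriage: 10 mm thick in x, 40 wide in y, standing 50 above the carriage block (top 46 mm high). z up, x along the rail, pointing back to the rubber end stop, within 20 degrees of straight away from the robot. Free air on both x sides above 50 mm height. Trough (45 mm high) on the -x side; a like blue one stands beside it.
- orange_pawl_knob (a point): Centre of the 18 mm orange ball on the pawl's stalk, 80 mm to -y of the tab, 87-94 mm high. Pivot: on the carriage, 12 mm in tab +x, 46 mm high, 50 mm below the ball. Start, engaged: leans 20-35 degrees to +x, ball 30-41 mm in +x of the tab; carriage blocked in +x. Under 1 N towards -x takes it past upright; it falls to -x and stays, ball 17 mm in -x of the tab: released. Free space above 50 mm.
- orange_carriage (a joint): Position of the orange carriage along the rail in m: starts between 0.01 and 0.05, and 0.09 is fully back against the end stop; grows as it goes back (+x of the tab). With the pawl engaged it has up to 13 mm of play and then locks against going back. Slides with about 3 N of friction once the pawl is released and stays where it is left.
- loaded_carriage (a joint): Position in m of the blue carriage of the other dispenser, the one with a clear syringe in its trough: 0 at the start, to be left there.

How it is judged:
By the outcome, as a careful person would: the job done as asked, in the order asked, and still so for the second after the job is handed in, with the robot touching nothing.
It also fails if it takes over 40 s, if anything falls off the work surface, if the arm or the gripper's body presses on something with over 40 N, if the wrist force passes 120 N, or if a joint passes its speed limit or range.

ROBOT

A 6-joint arm with a two-finger parallel gripper is mounted at the origin on the work surface. World frame = base frame: x ahead of the robot, y to its left, z up, the work surface at z = 0. Lengths are in mm, angles in rad, forces in N, time in s.
With the tool pointing down it reaches from about 300 to 775 mm from the base axis. Payload 14.6 kg.
Tool frame: the origin (TCP) lies where the fingers leave the gripper's body, on its centre line; the fingertips stand 97 mm ahead of it and the grasp point (between the pads) lies ahead of it (grip_depth is the z of the grasp point in the tool frame, in mm); z points along the fingers, y is the line along which they close (so a half turn about z gives the same grasp; the last joint's range is limited). The gripper opens to 94 mm and grips with 3 to 60 N. Pads are 16 mm wide; open, the fingers measure 119 mm over their backs; the gripper's body (75 mm by 177 mm) begins 78 mm behind the grasp point.
Start: joints at [1.072, 0.3, 1.521, -0, 1.321, -0.067], TCP at [230.175, 499.509, 302.646] pointing down, gripper open.
Joint ranges: [-3.03, 3.03], [-0.79, 2.21], [0.23, 2.52], [-1.04, 4.18], [0, 3.07], [-2.55, 2.55]. Speed limits (rad/s): [2.22, 2.22, 2.57, 3.14, 3.14, 3.14].

INTERFACE

Orientations are given as [roll, pitch, yaw] about the fixed x, y, z axes, in that order (R = Rz(yaw) Ry(pitch) Rx(roll)).
In Python, from cell import read_state, camera, sign_off, regions_of, spot_point, grip_depth gives the robot as it stands. The module is installed in compiled form; this text tells all that it offers.
- The arm moves only by the tool send_rows, never from a script. Its argument "series" is a list of rows, each a list of 3 entries, a list of its own where there are three numbers: the shift along the world's x, y, z in mm, then the turn about the world's z in degrees, then the closure, from -1 (fully open) to 1 (shut), so that 0 is half open. A call has 1 to 12 rows; each row shifts and turns the commanded pose from where the row before left it; what a row does not reach is not made up. A row lasts 1/10 s, in which the tool goes at most 50 mm and 8.59 degrees, less where a joint would pass 70% of its speed; a pose out of reach is approached as far as the arm can. A call is refused whole if a number of a shift passes 50 or a number of a turn 8.59, either way. A call with a gripper value outside its range is refused whole. The fingers move at their own pace and stop on an object; "squeeze" is the grip in N (left out, the last holds). Time passes only in rows, so rows that do not move let the fingers close. It gives the time, the measured TCP pose, the force, the opening and the grip force at its end, in the units of the state.
- read_state(): the state, without advancing time (a new reading comes with each control period).
- camera(name): name is "scene" or "top"; returns a dict with "color" (384x512x3 uint8, blue, green, red), "fx", "fy", "cx", "cy" (pixels), "dist" ([k1, k2, p1, p2, k3] as OpenCV has them; the pictures are not rectified), "camera_from_world" (4x4, takes a point from world to camera coordinates). Camera axes: x right, y down, z forward; pixel columns grow to the right and rows downward; lengths in mm; the calibration is good to about 2 mm. A picture is of the moment at which its call begins. There is no depth.
- sign_off(): hands the job in; it is judged then, once.
Trained networks look in a picture, given as the dict that the camera call returned (one of the last four; its "shot" number tells which), for a name from the list of things; names that differ only in an ending like _2 or _b are one class to them, and where a whole thing is asked for, a point or a joint stands for the part that bears it (a point fixed in the world has none). Each returns a list of dicts, best first, with "confidence" (0 to 1); they miss things now and then, are a little off and sometimes report something else, mostly with a low value. They report only what shows in the picture. A call takes as long as a camera call.
- regions_of(thing, picture): "mask" (384x512 bool, what is visible of it).
- spot_point(thing, picture): "point" ([x, y, z] in mm, in the coordinates of the camera as it stood for that picture, good to about 4 mm: a listed point, or the origin of a listed thing).
The state is a dict: "clock": time; "joints": joint angles; "qd": joint speeds; "effort": joint torques, N m; "eef_pos": TCP position; "eef_rot": TCP orientation; "wrist_force": force on the tool from outside, world axes, zero at the start; "moment": the same for the moment, N m; "finger_gap": finger opening in mm; "finger_force": force on a finger pad.
Only numpy, scipy, OpenCV 4.12 (cv2) and the standard library are available. Lean on these libraries where they do the work, as an engineer would, in place of code of your own. Each camera call takes 0.05 s, during which the arm holds its last target. There are 200 camera calls.

## Working session

There is one attempt and no reset: what is moved stays moved. The work goes in short steps, Python scripts to look and compute and a tool call to move; the robot and the scene stay as the last step left them, time stands still between calls to the robot, and variables do not carry over. Pictures are saved under pics/ and viewed, at most 10 in all, crops included, and the job is handed in when it is done.

Besides the shell and the picture viewer there is one more tool, called after "Call:" in YAML: its name, and indented under it one key for each argument. send_rows: Moves the arm, as the interface text tells. Its arguments: {"type":"object","properties":{"series":{"type":"array"},"squeeze":{"type":"number"}},"required":["series"]}

```bash
mkdir -p pics
cat > h.py <<'E'
from cell import *
import numpy as np, cv2
def look(cam,name=None,things=("orange_tab","orange_pawl_knob","loaded_carriage","orange_carriage")):
    p=camera(cam)
    if name: cv2.imwrite(f"pics/{name}.png",p["color"])
    T=np.linalg.inv(np.array(p["camera_from_world"]))
    for t in things:
        for d in spot_point(t,p)[:3]:
            w=T@np.append(d["point"],1); print(cam,t,round(d["confidence"],2),w[:3].round(1))
    return p
def ray(p,u,v,z):
    K=np.array([[p["fx"],0,p["cx"]],[0,p["fy"],p["cy"]],[0,0,1]])
    n=cv2.undistortPoints(np.array([[[u,v]]],float),K,np.array(p["dist"]))[0,0]
    T=np.linalg.inv(np.array(p["camera_from_world"])); o=T[:3,3]; d=T[:3,:3]@np.array([n[0],n[1],1])
    return (o+d*(z-o[2])/d[2]).round(1)
E
python3 - <<'E'
from h import *
a=look("top","top1");b=look("scene","scene1")
cv2.imwrite("pics/both1.png",cv2.resize(np.hstack([a["color"],b["color"]]),(800,300)))
print(grip_depth,read_state())
E
```

```text
top orange_tab 0.66 [481.7 169.1  96.6]
top orange_pawl_knob 0.46 [532.5  97.   92.6]Traceback (most recent call last):
  File "<stdin>", line 2, in <module>
  File "h.py", line 8, in look
    for d in spot_point(t,p)[:3]:
             ~~~~~~~~~~^^^^^
ValueError: it knows: orange_pawl_knob, orange_tab
```

```bash
sed -i 's/,"loaded_carriage","orange_carriage")/)/' h.py
python3 - <<'E'
from h import *
a=look("top","top1");b=look("scene","scene1")
print(grip_depth,read_state())
E
```

```text
top orange_tab 0.67 [480.9 167.1  96.8]
top orange_pawl_knob 0.6 [531.2 101.5  94.3]
scene orange_tab 0.75 [486.4 172.1  95.3]
scene orange_pawl_knob 0.56 [534.8  94.9  92.7]
78.39999999999999 {'clock': 0.45, 'joints': array([ 1.07240162e+00,  2.99958652e-01,  1.52105410e+00,  5.94513274e-07,
        1.32069071e+00, -6.65750346e-02]), 'qd': array([ 0.00091068,  0.00051966,  0.00042753, -0.00080353, -0.00021866,
       -0.00012967]), 'effort': array([-9.57263546e-04, -5.31268179e+01, -3.52682519e+01,  7.08274450e-02,
        2.16249120e-02, -7.78639617e-06]), 'eef_pos': array([230.1687065 , 499.4999189 , 302.59048631]), 'eef_rot': array([-3.14148213e+00, -7.94656109e-06,  2.70977283e+00]), 'wrist_force': array([-0.22370077, -0.51885518,  0.22508407]), 'moment': array([-0.02255874, -0.00214075,  0.03044581]), 'finger_force': 0.0, 'finger_gap': 93.91559618887591}
```

View pics/top1.png

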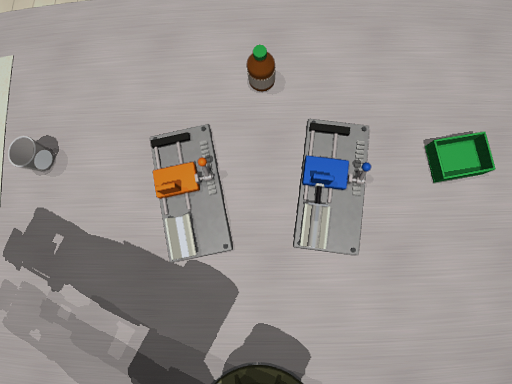

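View pics/scene1.png

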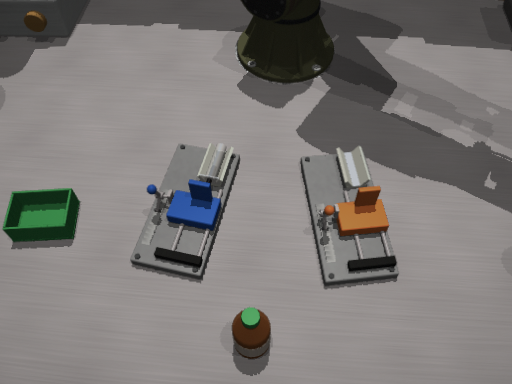

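The top view shows the orange dispenser at plate corners of about (151,137), (209,126), (231,246) and (171,262), so its x axis is yawed about +10°. The tab is at (168,187) and the ball at (202,162), leaning back. Both cameras agree on tab (483,169,96) and knob (533,97,93), which fits the given geometry (lean about 36 mm in +x). The blue one is well clear at (325,172). I'll use the closed fingers as a poker, with the wide face along tab y.

Call:
send_rows:
  series:
    - [[34, -40, 0], 3.5, 1]
    - [[34, -40, 0], 3.5, 1]
    - [[34, -40, 0], 3.5, 1]
    - [[34, -40, 0], 3.5, 1]
    - [[34, -40, 0], 3.5, 1]
    - [[34, -40, 0], 3.5, 1]
    - [[34, -40, 0], 3.5, 1]
    - [[34, -40, 0], 3.5, 1]
    - [[34, -40, 0], 3.5, 1]
    - [[35, -36, 0], 3.5, 1]
    - [[0, 0, -30], 0, 1]
    - [[0, 0, 0], 0, 1]
  squeeze: 20

```text
clock: 1.65
eef_pos: [556.0, 119.7, 269.2]
eef_rot: [3.141, -0.006, -2.965]
wrist_force: [-0.0, 0.4, 1.5]
finger_gap: 2.1
finger_force: 0.0
```

Call:
send_rows:
  series:
    - [[8, -8, 0], 0, 1]
    - [[8, -8, 0], 0, 1]
    - [[0, 0, 0], 0, 1]
    - [[0, 0, 0], 0, 1]

```text
clock: 2.05
eef_pos: [572.6, 104.9, 273.3]
eef_rot: [3.142, 0.001, -2.963]
wrist_force: [0.5, -0.2, -0.0]
finger_gap: 0.2
finger_force: 0.0
```

Run:
```python
from h import *
b=look("scene"); a=look("top"); c=look("scene")
s=read_state();print(s["eef_pos"],s["eef_rot"],s["clock"])
cv2.imwrite("pics/s2.png",cv2.resize(c["color"][110:310,230:460],None,fx=3,fy=3))
```

```text
scene orange_tab 0.98 [484.4 172.4  90. ]
scene orange_pawl_knob 0.7 [535.6  96.9  95.2]
top orange_pawl_knob 0.73 [533.   98.8  90.5]
scene orange_tab 0.89 [482.4 173.3  93.6]
scene orange_pawl_knob 0.74 [535.5  93.9  90.9]
[572.41678309 104.87926051 272.70462665] [-3.14157126e+00  4.58232497e-05 -2.96242443e+00] 2.5
```

View pics/s2.png

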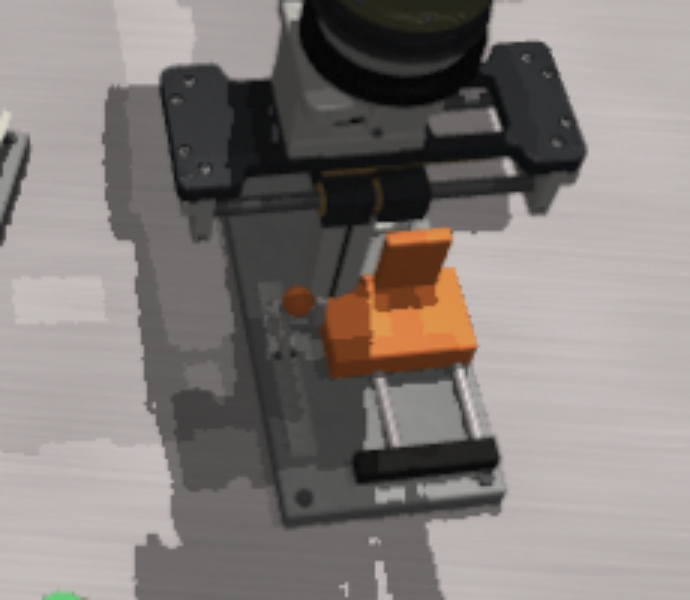

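The picture shows the closed fingers above and behind the ball (crop pixel (298,300)), which still leans back. Nothing stands above 50 mm behind it, so I go down.

Call:
send_rows:
  series:
    - [[0, -1, -25], 0, 1]
    - [[0, 0, -25], 0, 1]
    - [[0, 0, -25], 0, 1]
    - [[0, 0, -22], 0, 1]
    - [[0, 0, 0], 0, 1]
    - [[0, 0, 0], 0, 1]

```text
clock: 3.1
eef_pos: [572.6, 103.8, 176.3]
eef_rot: [-3.142, 0.0, -2.963]
wrist_force: [-0.1, 0.3, -0.3]
finger_gap: 0.2
finger_force: 0.0
```

Call:
send_rows:
  series:
    - [[-4.9, -0.9, 0], 0, 1]
    - [[-4.9, -0.9, 0], 0, 1]
    - [[-4.9, -0.9, 0], 0, 1]
    - [[-4.9, -0.9, 0], 0, 1]
    - [[-4.9, -0.9, 0], 0, 1]
    - [[-4.9, -0.9, 0], 0, 1]
    - [[-4.9, -0.9, 0], 0, 1]
    - [[-4.9, -0.9, 0], 0, 1]
    - [[-4.9, -0.9, 0], 0, 1]
    - [[-4.9, -0.9, 0], 0, 1]
    - [[-4.9, -0.9, 0], 0, 1]
    - [[0, 0, 0], 0, 1]

```text
clock: 4.3
eef_pos: [518.1, 93.8, 175.7]
eef_rot: [3.142, -0.0, -2.962]
wrist_force: [-0.7, 0.2, -0.4]
finger_gap: 0.3
finger_force: 0.0
```

Run:
```python
from h import *
look("top"); c=look("scene")
s=read_state();print(s["eef_pos"],s["wrist_force"],s["clock"])
cv2.imwrite("pics/s3.png",cv2.resize(c["color"][110:310,230:460],None,fx=3,fy=3))
```

```text
scene orange_tab 0.97 [481.4 173.3  93.6]
[518.6865176   93.90737563 175.61717421] [0.16695556 0.54243551 1.37333256] 4.6
```

View pics/s3.png

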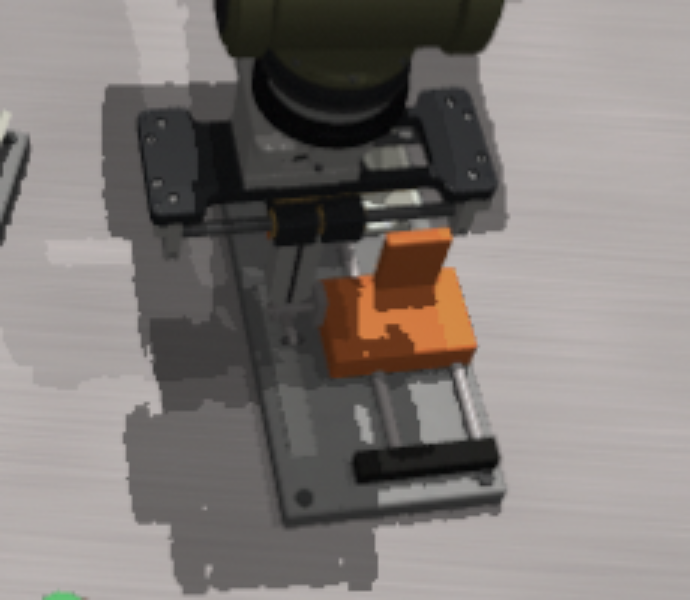

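The ball is now hidden behind the fingers, and the carriage hasn't moved. I back off slightly, lift, and check.

Call:
send_rows:
  series:
    - [[3, 0.5, 0], 0, 1]
    - [[3, 0.5, 5], 0, 1]
    - [[0, 0, 30], 0, 1]
    - [[0, 0, 40], 0, 1]
    - [[0, 0, 25], 0, 1]
    - [[-20, 19, 0], 0, 1]
    - [[-20, 18, 0], 0, 1]
    - [[-20, 18, 0], 0, 1]
    - [[-17, 16, 0], 0, 1]
    - [[0, 0, 0], 0, 1]
    - [[0, 0, 0], 0, 1]

```text
clock: 5.7
eef_pos: [447.9, 166.0, 276.1]
eef_rot: [-3.142, 0.001, -2.962]
wrist_force: [-0.4, 0.7, 0.3]
finger_gap: 0.3
finger_force: 0.0
```

Run:
```python
from h import *
look("top"); c=look("scene")
s=read_state();print(s["eef_pos"],s["wrist_force"],s["clock"])
cv2.imwrite("pics/s4.png",cv2.resize(c["color"][110:310,230:460],None,fx=3,fy=3))
```

```text
top orange_pawl_knob 0.62 [483.8  88.6  88.5]
scene orange_tab 0.62 [484.7 171.4  94.1]
scene orange_pawl_knob 0.62 [483.9  86.3  86.9]
[447.92512462 165.48733291 275.53757894] [ 1.25301069 -0.18634131 -0.41517812] 6.0
```

View pics/s4.png

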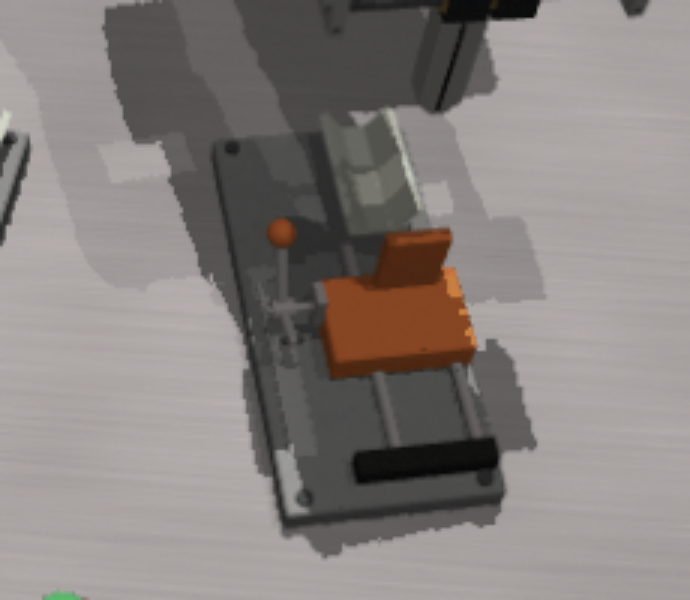

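The pawl is released: the ball is at crop (282,233), leaning towards the trough, and the knob measures (484,87,88), as predicted. The carriage hasn't moved. Next I go down in front of the tab.

Call:
send_rows:
  series:
    - [[0, 0, -25], 0, 1]
    - [[0, 0, -25], 0, 1]
    - [[0, 0, -25], 0, 1]
    - [[0, 0, -25], 0, 1]
    - [[0, 0, -9], 0, 1]
    - [[0, 0, 0], 0, 1]
    - [[4.9, 0.9, 0], 0, 1]
    - [[4.9, 0.9, 0], 0, 1]
    - [[4.9, 0.9, 0], 0, 1]
    - [[4.9, 0.9, 0], 0, 1]
    - [[4.9, 0.9, 0], 0, 1]
    - [[0, 0, 0], 0, 1]

```text
clock: 7.2
eef_pos: [472.6, 170.5, 166.7]
eef_rot: [3.142, 0.0, -2.963]
wrist_force: [-0.7, 0.0, 0.5]
finger_gap: 0.5
finger_force: 0.0
```

Call:
send_rows:
  series:
    - [[3.9, 0.7, 0], 0, 1]
    - [[3.9, 0.7, 0], 0, 1]
    - [[3.9, 0.7, 0], 0, 1]
    - [[3.9, 0.7, 0], 0, 1]
    - [[3.9, 0.7, 0], 0, 1]
    - [[3.9, 0.7, 0], 0, 1]
    - [[3.9, 0.7, 0], 0, 1]
    - [[3.9, 0.7, 0], 0, 1]

```text
clock: 8.0
eef_pos: [503.5, 176.1, 166.5]
eef_rot: [3.142, -0.0, -2.963]
wrist_force: [-3.5, 1.9, -0.7]
finger_gap: 0.7
finger_force: 1.6
```

Call:
send_rows:
  series:
    - [[3, 0.5, 0], 0, 1]
    - [[3, 0.5, 0], 0, 1]
    - [[3, 0.5, 0], 0, 1]
    - [[3, 0.5, 0], 0, 1]
    - [[3, 0.5, 0], 0, 1]

```text
clock: 8.5
eef_pos: [518.5, 178.5, 166.6]
eef_rot: [3.142, -0.0, -2.963]
wrist_force: [-3.6, 1.4, -0.8]
finger_gap: 0.5
finger_force: 1.6
```

Run:
```python
from h import *
look("top"); c=look("scene")
s=read_state();print(s["eef_pos"],s["wrist_force"],s["clock"])
cv2.imwrite("pics/s5.png",cv2.resize(c["color"][110:310,230:460],None,fx=3,fy=3))
```

```text
top orange_tab 0.55 [530.7 177.7  97.2]
top orange_tab 0.22 [531.   98.8  87.6]
top orange_pawl_knob 0.47 [529.5 100.7  88.2]
scene orange_pawl_knob 0.74 [535.3  96.7  89.4]
[518.51351602 178.36947639 166.85266005] [ 0.75391046 -0.77088991 -0.48681963] 8.8
```

View pics/s5.png

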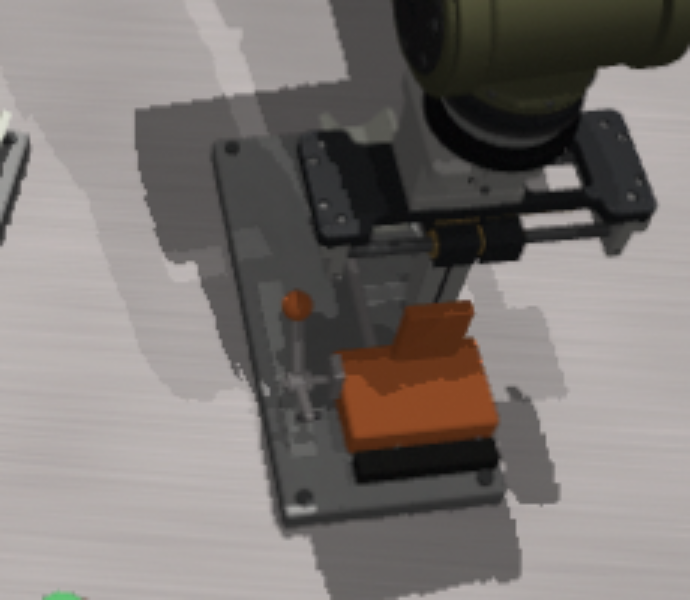

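The carriage has moved about 49 mm and is a few mm short of the black stop (crop (425,455)). The ball is still released at (297,305). I keep going gently until the force rises.

Call:
send_rows:
  series:
    - [[2, 0.4, 0], 0, 1]
    - [[2, 0.4, 0], 0, 1]
    - [[2, 0.4, 0], 0, 1]

```text
clock: 9.1
eef_pos: [523.1, 179.4, 166.8]
eef_rot: [-3.141, -0.005, -2.962]
wrist_force: [-29.0, -6.9, 22.6]
finger_gap: 0.4
finger_force: 15.2
```

Call:
send_rows:
  series:
    - [[2, 0.4, 0], 0, 1]
    - [[2, 0.4, 0], 0, 1]

```text
clock: 9.3
eef_pos: [524.3, 179.8, 166.8]
eef_rot: [-3.141, -0.015, -2.962]
wrist_force: [-61.6, -14.4, 45.1]
finger_gap: 0.6
finger_force: 32.0
```

The force rose sharply, so the carriage is against the stop. I back off and clear.

Call:
send_rows:
  series:
    - [[-2, -0.4, 0], 0, 1]
    - [[-2, -0.4, 0], 0, 1]
    - [[-2, -0.4, 0], 0, 1]
    - [[-4, -0.7, 0], 0, 1]
    - [[-10, -1.8, 0], 0, 1]
    - [[-10, -1.8, 0], 0, 1]
    - [[0, 0, 30], 0, 1]
    - [[0, 0, 40], 0, 1]
    - [[0, 0, 40], 0, 1]
    - [[-30, 20, 0], 0, 1]
    - [[-30, 30, 0], 0, 1]
    - [[-30, 30, 0], 0, 1]

```text
clock: 10.5
eef_pos: [406.6, 255.3, 276.8]
eef_rot: [3.141, 0.001, -2.964]
wrist_force: [0.8, 0.7, 0.4]
finger_gap: 0.6
finger_force: 0.0
```

Run:
```python
from h import *
look("top"); c=look("scene")
s=read_state();print(s["eef_pos"],s["wrist_force"],s["clock"])
cv2.imwrite("pics/s6.png",cv2.resize(c["color"][110:310,130:430],None,fx=2.6,fy=2.6))
```

```text
top orange_tab 0.74 [533.  178.4  96.1]
top orange_pawl_knob 0.65 [539.5 102.6  88.9]
scene orange_tab 0.75 [533.3 179.3  91.8]
scene orange_pawl_knob 0.49 [538.1  95.7  87.8]
[408.586074   254.40567719 276.59995758] [-0.22262627 -0.00743065 -0.89457689] 10.8
```

View pics/s6.png

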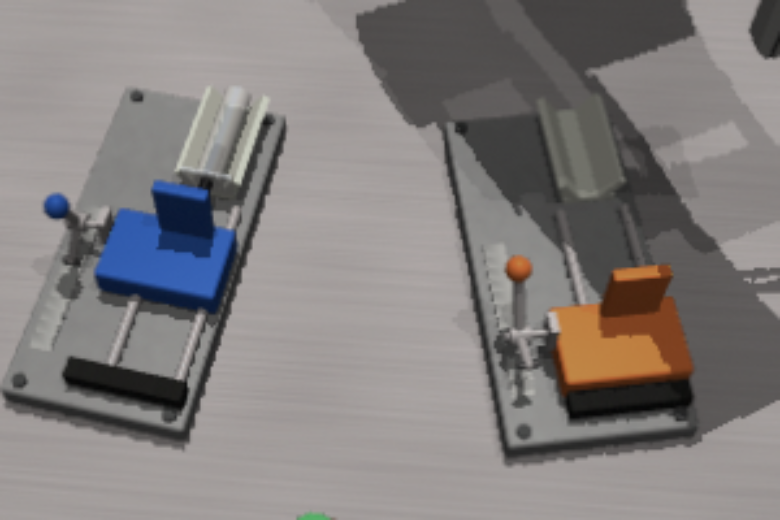

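The orange carriage rests against the black stop (crop (625,390)). The orange ball at (518,268) leans towards the trough, the blue carriage hasn't moved, and the arm is clear.

```bash
python3 -c "
from cell import *
print(sign_off())"
```

```text
the job is handed in; nothing more can be done
None
```

The orange dispenser's pawl is flipped to the released side and its carriage is back against the rubber end stop. The blue carriage was not touched, and I handed the job in at about 11 s with the arm clear.

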